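# Close the hub motor's cover and stamp its tag

### The arm

A 6-joint arm with a two-finger parallel gripper is mounted at the origin on the work surface. World frame = base frame: x ahead of the robot, y to its left, z up, the work surface at z = 0. Lengths are in m, angles in rad, forces in N, time in s.
With the tool pointing down it reaches from about 0.35 to 0.775 m from the base axis. Payload 5.5 kg.
Tool frame: the origin (TCP) lies midway between the tips of the shut fingers; the grasp point (between the pads) lies 19 mm behind it; z points along the fingers, y is the line along which they close (so a half turn about z gives the same grasp; the last joint's range is limited). The gripper opens to 85 mm and grips with 20 to 120 N. Pads are 22 mm wide; open, the fingers measure 114 mm over their backs; the gripper's body (76 mm by 85 mm) begins 54 mm behind the grasp point. The pads swing forward as they close: fully open they stand 13 mm farther back than shut.
Start: joints at [1.164, 0.313, 0.046, 1.304, 0, 1.431], TCP at [0.152, 0.555, 0.231] pointing down, gripper open.
Joint ranges: [-2.76, 2.76], [-0.86, 1.69], [-1.03, 1.26], [-2.2, 2.34], [-1.47, 1.5], [-3.14, 3.14]. Speed limits (rad/s): [2.57, 2.57, 3.14, 3.14, 3.14, 3.14].

### API

Orientations are given as a unit quaternion [w, x, y, z].
In Python, from workcell import get_state, read_camera, camera_info, hand_in, recognise gives the robot as it stands.
- The arm moves only by the tool arm_command, never from a script. Its argument "moves" is one flat list of numbers, 7 for each row, row after row: the opening, from -1 (shut) to 1 (fully open), then the shift along the tool's x, y, z in mm, then the turn, a rotation vector about the tool's x, y, z in rad. A call has 1 to 8 rows; each row shifts and turns the commanded pose from where the row before left it, along the tool's axes as they then stand; what a row does not reach is not made up. A row lasts 1/8 s, in which the tool goes at most 62.5 mm and 10.7 degrees, less where a joint would pass 70% of its speed; a pose out of reach is approached as far as the arm can. A call with a gripper value outside its range is refused whole. The fingers move at their own pace and stop on an object; "newtons" is the grip in N (left out, the last holds). Time passes only in rows, so rows that do not move let the fingers close. It gives the time, the measured TCP pose, the force, the opening and the grip force at its end, in the units of the state.
- get_state(): the state, without advancing time (a new reading comes with each control period).
- read_camera(name): name is "scene" or "side" or "wrist"; returns (picture, depth): 384x512x3 uint8, blue, green, red; 384x512 float32, m along the optical axis (not along the pixel's ray), 0 where there is no reading.
- camera_info(name): a dict with "fovy" (degrees; the focal length in pixels is half the picture's height over the tangent of half this angle, whatever the lens; pixels are square), "cx", "cy" (the principal point, pixels), "eye" and "orientation" of the camera in the world; the wrist camera has in their place "tool_from_camera" (4x4, takes a point from camera to tool coordinates, whose origin is the TCP and whose axes are the flange's). Camera axes: x right, y down, z forward; pixel columns grow to the right and rows downward; lengths in m; the calibration is good to about 2 mm. The wrist camera is an equidistant fisheye: a pixel r from the principal point sees the ray r / f radians off the axis. A picture is of the moment at which its call begins: read the wrist's pose just before it. camera_info takes no time and is no camera call.
- hand_in(): hands the job in; it is judged then, once.
Trained networks look in the newest picture that a camera, given by its name, has taken for a name from the list of things; names that differ only in an ending like _2 or _b are one class to them, and where a whole thing is asked for, a point or a joint stands for the part that bears it (a point fixed in the world has none). Each returns a list of dicts, best first, with "confidence" (0 to 1); they miss things now and then, are a little off and sometimes report something else, mostly with a low value. They report only what shows in the picture. A call takes as long as a camera call. They do not tell look-alikes from the thing itself.
- recognise(camera, label): "point" ([column, row] in pixels, amid what is visible of it).
The state is a dict: "clock": time; "joint_pos": joint angles; "qvel": joint speeds; "tau": joint torques, N m; "tcp_pos": TCP position; "orientation": TCP orientation; "wrist_force": force on the tool from outside, world axes, zero at the start; "ft_torque": the same for the moment, N m; "finger_gap": finger opening in m; "grip_force": force on a finger pad.
Only numpy, scipy, OpenCV 4.12 (cv2) and the standard library are available. Lean on these libraries where they do the work, as an engineer would, in place of code of your own. Each camera call takes 0.05 s, during which the arm holds its last target. There are 200 camera calls.

### The job

Close the hub motor's cover: turn each of the three captive black bolts on the tilted cover clockwise until it is fully home at its end stop, in any order. Only then push the tag stamp's lever all the way down to its stop, and let it spring back up. Leave the other things on the bench where they are.

Things in the scene. Friction and masses are not known exactly. Their poses are not given: they have to be found in the camera images.
- jig: Assembly jig fixed to the bench: dark base plate 170 x 170 x 12 mm, on it a motor, whose round aluminium cover (148 mm across) leans 28 degrees from level, its face looking up and towards the jig's -x. Origin under the base plate's centre; the cover's centre is 125 mm straight above it. The motor stands up to 165 mm high
- stamp: Hand tag stamp fixed to the bench: dark base plate 160 x 70 mm (x, y), anvil block with a tag, grey bracket 104 mm high at its +x end; sprung lever towards its -x end. Origin on the bench, 5 mm towards +x from the base plate's centre
- lever_pivot (a point): The lever's pivot on the stamp, 92 mm above the bench; axes as the stamp's: the lever swings in the x-z plane
- lever_grip (a point): Centre of the lever's T grip: a round rubber bar 18 mm thick, 50 mm long (along y, level), 140 mm from the pivot. At rest it is on the pivot's -x side and 79 mm above it (171 mm above the bench, the highest part of the stamp); at the stop it is 14 mm below the pivot's height
- lever (a joint): Lever of the stamp, rad: 0 at rest (34 degrees above level), growing as the T grip is pushed down, 0.70 at its stop. A spring brings it back; about 5 N at the T grip reach the stop
- bolt_low_grip (a point): Grip point of a captive bolt (the lowest of the three, in the middle of the cover's lower edge), 50 mm from the cover's centre. Its head is a black bar 38 mm long (point x), 12 mm wide (point y), 24 mm high (point z, square out of the cover). The point is on the bolt's axis, 31 mm above the cover's face, 8 mm below the bar's top; the bar's underside is 15 mm above the face
- bolt_low (a joint): Turn of that bolt, rad: grows clockwise seen from outside the cover; 0 = bar points at the cover's centre, 1.571 = end stop, bar square to that (along the rim). It stays where it is left
- bolt_a_grip (a point): Grip point of a captive bolt (one of the two upper ones, on the jig's +y side), 50 mm from the cover's centre. Its head is a black bar 38 mm long (point x), 12 mm wide (point y), 24 mm high (point z, square out of the cover). The point is on the bolt's axis, 31 mm above the cover's face, 8 mm below the bar's top; the bar's underside is 15 mm above the face
- bolt_a (a joint): Turn of that bolt, rad: grows clockwise seen from outside the cover; 0 = bar points at the cover's centre, 1.571 = end stop, bar square to that (along the rim). It stays where it is left
- bolt_b_grip (a point): Grip point of a captive bolt (one of the two upper ones, on the jig's -y side), 50 mm from the cover's centre. Its head is a black bar 38 mm long (point x), 12 mm wide (point y), 24 mm high (point z, square out of the cover). The point is on the bolt's axis, 31 mm above the cover's face, 8 mm below the bar's top; the bar's underside is 15 mm above the face
- bolt_b (a joint): Turn of that bolt, rad: grows clockwise seen from outside the cover; 0 = bar points at the cover's centre, 1.571 = end stop, bar square to that (along the rim). It stays where it is left
- tape: Bystander: roll of yellow tape lying flat: ring 90 mm across, 30 mm high; origin under its centre
- screwdriver: Bystander: screwdriver with black handle, 170 mm long, lying; origin under its middle
- spray: Bystander: white bottle with black cap, 48 mm across, 140 mm tall; origin under its centre
- link: Bystander: flat dark steel robot link, 155 mm long, 18 mm thick, lying beside the stamp; origin under its centre
- can: Bystander: steel can, 72 mm across, 90 mm tall; origin under its centre
Mind the look-alikes: they are no part of the job. Of the things shaped like the jig, the dark steel one is meant.

How it is judged:
By the outcome, as a careful person would: the job done as asked, in the order asked, and still so for the second after the job is handed in, with the robot touching nothing.
It also fails if it takes over 64 s, if anything falls off the work surface, if the arm or the gripper's body presses on something with over 40 N, if the wrist force passes 120 N, or if a joint passes its speed limit or range.

## Working session

There is one attempt and no reset: what is moved stays moved. The work goes in short steps, Python scripts to look and compute and a tool call to move; the robot and the scene stay as the last step left them, time stands still between calls to the robot, and variables do not carry over. Pictures are saved under pics/ and viewed, at most 10 in all, crops included, and the job is handed in when it is done.

Besides the shell and the picture viewer there is one more tool, called after "Request:" as name(argument=value, ...) on one line, values as JSON. arm_command: Moves the arm, as the interface text tells. Its arguments: {"type":"object","properties":{"moves":{"type":"array"},"newtons":{"type":"number"}},"required":["moves"]}

```bash
mkdir -p pics; ls; cat > h.py <<'E'
import numpy as np, cv2
from scipy.spatial.transform import Rotation as R
from workcell import *
def RM(q): return R.from_quat([q[1],q[2],q[3],q[0]])
def pose():
    s=get_state(); T=np.eye(4); T[:3,:3]=RM(s["orientation"]).as_matrix(); T[:3,3]=s["tcp_pos"]; return T
def camT(n,tcp=None):
    i=camera_info(n)
    if n=="wrist": return (pose() if tcp is None else tcp)@np.array(i["tool_from_camera"])
    T=np.eye(4); T[:3,:3]=RM(i["orientation"]).as_matrix(); T[:3,3]=i["eye"]; return T
def cloud(n,depth,T):
    i=camera_info(n); f=192/np.tan(np.radians(i["fovy"])/2)
    v,u=np.mgrid[:384,:512]; x=(u-i["cx"]); y=(v-i["cy"])
    if n=="wrist":
        r=np.hypot(x,y)+1e-9; k=np.tan(np.minimum(r/f,1.5))/r; d=np.dstack([x*k,y*k,np.ones_like(k)])
    else: d=np.dstack([x/f,y/f,np.ones(x.shape)])
    P=d*depth[...,None]; W=P@T[:3,:3].T+T[:3,3]; W[depth==0]=np.nan; return W
E
python3 - <<'E'
from h import *
for n in ["scene","side"]:
    p,d=read_camera(n); cv2.imwrite(f"pics/{n}.png",p); W=cloud(n,d,camT(n)); np.save(n+".npy",W)
    print(n,camera_info(n))
    for l in ["jig","stamp","lever_grip","bolt_low_grip","bolt_a_grip","tape","screwdriver","spray","link","can"]:
        for r in recognise(n,l)[:4]:
            u,v=map(int,np.round(r["point"])); print(l,(u,v),round(r["confidence"],2),W[v,u].round(3))
print(get_state())
E
```

```text
pics
scene {'fovy': 57.059400835001114, 'cx': 255.67504539065078, 'cy': 193.9521655060427, 'eye': array([1.02446351, 0.29058605, 1.08670257]), 'orientation': array([-0.13635356,  0.46482672,  0.83557852, -0.25913772])}
jig (233, 124) 0.81 [ 0.23  -0.327  0.096]
jig (338, 200) 0.71 [0.353 0.173 0.113]
jig (216, 202) 0.67 [ 0.568 -0.164  0.112]
stamp (306, 262) 0.75 [0.57  0.177 0.042]
stamp (310, 239) 0.28 [0.544 0.165 0.146]
lever_grip (310, 239) 0.6 [0.544 0.165 0.146]
bolt_low_grip (356, 195) 0.56 [0.321 0.217 0.137]
bolt_low_grip (237, 117) 0.51 [ 0.22  -0.312  0.132]
bolt_low_grip (306, 260) 0.33 [0.566 0.175 0.048]
bolt_a_grip (204, 192) 0.49 [ 0.583 -0.193  0.167]
bolt_a_grip (222, 102) 0.45 [ 0.214 -0.382  0.17 ]
bolt_a_grip (334, 188) 0.39 [0.359 0.151 0.173]
tape (260, 185) 0.66 [ 0.369 -0.117  0.004]
screwdriver (196, 163) 0.55 [ 0.424 -0.374  0.028]
spray (211, 276) 0.79 [ 0.779 -0.033  0.097]
link (321, 278) 0.88 [0.581 0.239 0.014]
can (264, 194) 0.6 [ 0.394 -0.085  0.   ]
can (320, 278) 0.3 [0.581 0.236 0.011]
side {'fovy': 57.47260706677384, 'cx': 249.20606941912317, '
[... 780 characters left out ...]
.019 0.082]
{'clock': 1.1, 'joint_pos': array([1.16440763e+00, 3.13163048e-01, 4.61023733e-02, 1.30360703e+00,
       1.50151649e-05, 1.43120103e+00]), 'qvel': array([ 0.00184157,  0.00073883,  0.00130856,  0.00023542,  0.00055664,
       -0.00101059]), 'tau': array([-3.63724530e-04, -4.80482733e+01,  2.98814034e+01,  5.32233880e-04,
       -2.77512754e-04, -1.37250275e-06]), 'tcp_pos': array([0.15161086, 0.55469326, 0.2313452 ]), 'orientation': array([1.01095385e-05, 1.33001427e-01, 9.91115844e-01, 6.39535054e-05]), 'wrist_force': array([-0.38995171, -0.01096741,  0.26006877]), 'ft_torque': array([-0.00741284,  0.01140257, -0.00040522]), 'grip_force': 0.0, 'finger_gap': 0.08544846473557682}
```

```bash
python3 - <<'E'
import cv2
p=cv2.imread("pics/scene.png")[80:320,140:460]; cv2.imwrite("pics/s1.png",cv2.resize(p,(800,600),interpolation=cv2.INTER_CUBIC))
p=cv2.imread("pics/side.png")[130:370,100:420]; cv2.imwrite("pics/s2.png",cv2.resize(p,(800,600),interpolation=cv2.INTER_CUBIC))
E
```

```text
(no output)
```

View pics/s1.png

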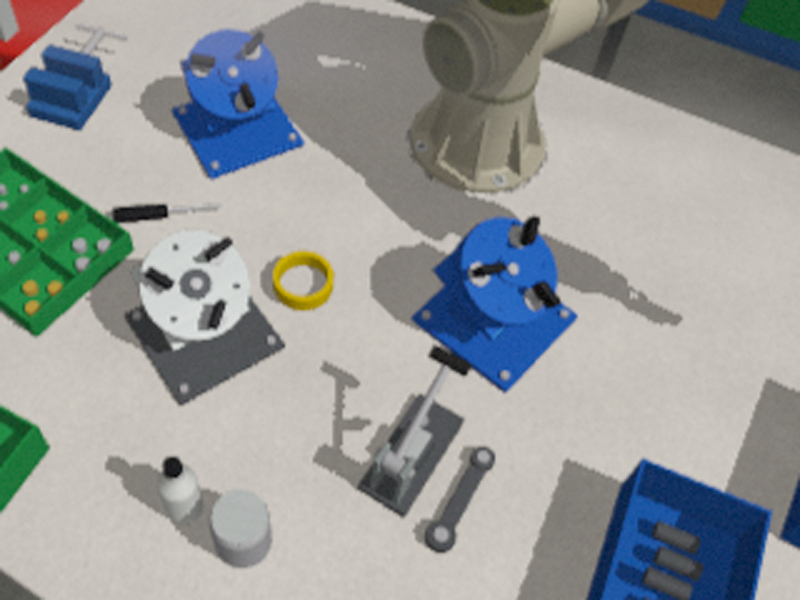

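View pics/s2.png

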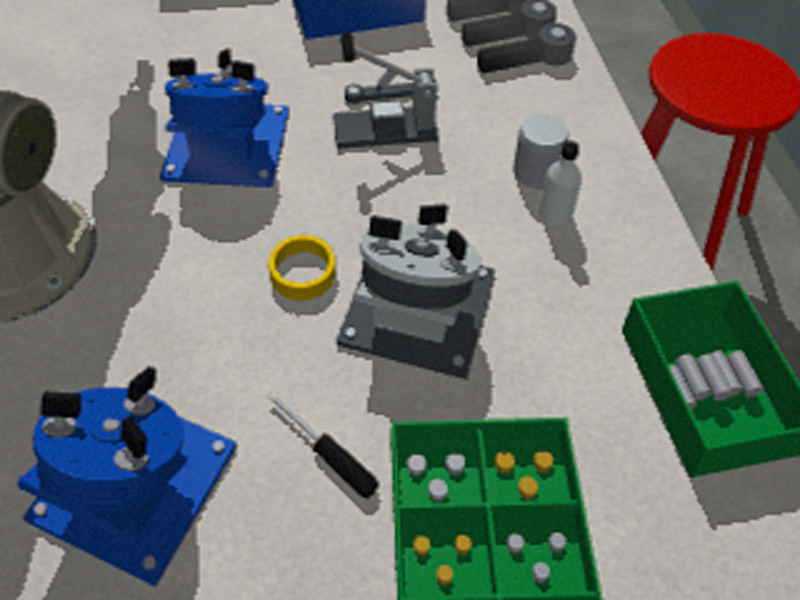

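The scene picture shows the dark steel jig with an aluminium cover at full-image (217,200) with three black bars. Blue look-alikes are at (232,110) and (340,195), and the stamp's T grip is at about (320,223). I'll fit the cover plane and the bolts from both depth clouds.

```bash
cat > fit.py <<'E'
from h import *
def fit(P,c0):
    P=P[np.isfinite(P).all(1)]
    P=P[(np.hypot(*(P[:,:2]-c0).T)<.12)&(P[:,2]>.07)&(P[:,2]<.24)]
    rng=np.random.default_rng(0); best=None;bn=0
    for _ in range(1500):
        a,b,c=P[rng.choice(len(P),3,False)]; n=np.cross(b-a,c-a); L=np.linalg.norm(n)
        if L<1e-5: continue
        n/=L; n*=np.sign(n[2])
        if abs(np.degrees(np.arccos(n[2]))-28)>5: continue
        m=abs((P-a)@n)<.003
        if m.sum()>bn: bn=m.sum();best=m
    Q=P[best]; n=np.linalg.svd(Q-Q.mean(0))[2][2]; n*=np.sign(n[2])
    return P,Q,n
if __name__=="__main__":
    for names in (["scene"],["side"],["scene","side"]):
        P=np.vstack([np.load(k+".npy").reshape(-1,3) for k in names])
        P,Q,n=fit(P,np.array([.565,-.175]))
        m=Q.mean(0); az=np.arctan2(n[1],n[0]); print(names,len(Q),"tilt",np.degrees(np.arccos(n[2])),"az",np.degrees(az))
        u=np.array([-np.sin(az),np.cos(az),0]); w=np.cross(n,u)
        q=np.c_[(Q-m)@u,(Q-m)@w].astype(np.float32); c,r=cv2.minEnclosingCircle(q); C=m+c[0]*u+c[1]*w
        # robust circle: hull
        h=cv2.convexHull(q)[:,0]; A=np.c_[2*h,np.ones(len(h))]; s=np.linalg.lstsq(A,(h**2).sum(1),rcond=None)[0]
        C2=m+s[0]*u+s[1]*w
        print("C",C.round(4),r,"C2",C2.round(4),np.sqrt(s[2]+s[0]**2+s[1]**2))
        for Cc in (C2,):
            d=(P-Cc)@n; k=(d>.018)&(d<.05); B=np.c_[(P-Cc)@u,(P-Cc)@w,d][k]; B=B[np.hypot(B[:,0],B[:,1])<.085]
            _,lab,cen=cv2.kmeans(B[:,:2].astype(np.float32),3,None,(3,50,1e-5),5,cv2.KMEANS_PP_CENTERS)
            for j in range(3):
                b=B[lab[:,0]==j]; t=b[b[:,2]>.034]; rc=cv2.minAreaRect((b[:,:2]*1000).astype(np.float32)); rt=cv2.minAreaRect((t[:,:2]*1000).astype(np.float32))
                print(len(b),cen[j].round(4),"hmax",b[:,2].max().round(4),"all",np.round(rc[0],1),np.round(rc[1],1),round(rc[2]),"top",np.round(rt[0],1),np.round(rt[1],1),round(rt[2]),len(t))
E
python3 fit.py
```

```text
['scene'] 1028 tilt 27.432571364077738 az 64.35502292559181
C [ 0.5427 -0.1741  0.1251] 0.07382692396640778 C2 [ 0.5428 -0.1744  0.1252] 0.0728671780885301
48 [0.0417 0.0242] hmax 0.0424 all [43.3 24.6] [37.5 11.7] 8 top [43.7 24.9] [36.4 11.3] 8 40
52 [-0.0009 -0.0504] hmax 0.0423 all [  0.5 -50.1] [37.8 11.9] 44 top [  0.8 -49.9] [37.  11.9] 44 43
56 [-0.0438  0.0237] hmax 0.0421 all [-42.7  24.2] [11.8 36.5] 29 top [-42.8  24.1] [11.6 36.5] 28 42
['side'] 572 tilt 27.637952105319826 az 64.29707869017126
C [ 0.5431 -0.1738  0.1256] 0.0760982483625412 C2 [ 0.543  -0.1748  0.1261] 0.073419979786909
97 [0.0429 0.0277] hmax 0.0403 all [43.  25.4] [36.8 14.6] 7 top [42.6 24.6] [36.4 14.3] 2 34
80 [-0.    -0.047] hmax 0.0389 all [ -0.6 -49.1] [38.7 13.6] 37 top [ -1.1 -49.3] [37.5 12.1] 33 24
72 [-0.044  0.03 ] hmax 0.0402 all [-43.3  24.9] [13.1 40.2] 33 top [-43.1  26.1] [10.7 33. ] 28 27
['scene', 'side'] 1597 tilt 27.678530480816317 az 64.70093545514007
C [ 0.543  -0.174   0.1252] 0.07609886676073074 C2 [ 0.5428 -0.1748  0.1256] 0.07374792359784056
146 [0.0425 0.0264] hmax 0.0422 all [43.1 25.3] [37.5 14.9] 7 top [42.9 24.5] [37.3 14.3] 1 76
133 [-0.0008 -0.0483] hmax 0.0423 all [ -0.6 -49.8] [38.4 14. ] 41 top [ -0.3 -50.4] [38.3 12.7] 41 70
128 [-0.044   0.0275] hmax 0.0416 all [-43.5  25.4] [13.1 40.2] 33 top [-42.5  24.6] [11.6 37.1] 31 69
```

```bash
cat > plan.py <<'E'
from h import *
import json
C=np.array([.543,-.1745,.1252]); AZ=np.radians(64.4); TI=np.radians(28)
try:
    g=json.load(open("geo.json")); C=np.array(g["C"]); AZ=g["AZ"]
except FileNotFoundError: pass
n=np.array([np.sin(TI)*np.cos(AZ),np.sin(TI)*np.sin(AZ),np.cos(TI)]); u=np.array([-np.sin(AZ),np.cos(AZ),0]); w=np.cross(n,u)
POS={"low":(0,-50),"a":(-43.3,25),"b":(43.3,25)}
def bolt(name,ang,h,flip=False):
    "tool x along bar at ang deg in (u,w); TCP h m above the face"
    a=np.radians(ang)+(np.pi if flip else 0); x=np.cos(a)*u+np.sin(a)*w; z=-n
    p=C+(POS[name][0]*u+POS[name][1]*w)/1000+h*n
    T=np.eye(4); T[:3,:3]=np.c_[x,np.cross(z,x),z]; T[:3,3]=p; return T
def down(p,yaw):
    a=np.radians(yaw); x=np.array([np.cos(a),np.sin(a),0]); z=np.array([0,0,-1.]); T=np.eye(4); T[:3,:3]=np.c_[x,np.cross(z,x),z]; T[:3,3]=p; return T
def rows(T,targets,grip,step=55,ang=10.):
    "print rounded rows from T through targets"
    for G in targets:
        rv=R.from_matrix(T[:3,:3].T@G[:3,:3]).as_rotvec(); d=np.linalg.norm(G[:3,3]-T[:3,3])*1000
        k=max(1,int(np.ceil(max(d/step,np.degrees(np.linalg.norm(rv))/ang))))
        for i in range(k):
            rem=k-i; r=R.from_matrix(T[:3,:3].T@G[:3,:3]).as_rotvec()/rem
            s=T[:3,:3].T@(G[:3,3]-T[:3,3])*1000/rem
            s=np.round(s,0 if rem>1 else 1)+0.; r=np.round(r,3)+0.
            print([grip,*s.tolist(),*r.tolist()])
            T=T.copy(); T[:3,3]+=T[:3,:3]@s/1000; T[:3,:3]=T[:3,:3]@R.from_rotvec(r).as_matrix()
        print("--")
E
python3 - <<'E'
from plan import *
T=pose()
P=bolt("low",42,.075)
print(P.round(3))
print("nearest half-turn", P[:3,0], T[:3,0])
rows(T,[down([.24,.48,.36],165),down([.45,.17,.38],165),P],0.1)
# height near the hub in cover frame
W=np.load("scene.npy").reshape(-1,3); W=W[np.isfinite(W).all(1)]; d=(W-C)
q=np.hypot(d@u,d@w)<.03; print(np.percentile((d@n)[q&(abs(d@n)<.1)],[50,90,99]))
E
```

```text
[[-0.925 -0.32  -0.203  0.577]
 [-0.212  0.881 -0.423 -0.103]
 [ 0.314 -0.349 -0.883  0.168]
 [ 0.     0.     0.     1.   ]]
nearest half-turn [-0.92547157 -0.21170691  0.31413779] [-9.64621241e-01  2.63639645e-01 -3.02763265e-06]
[0.1, -26.0, -12.0, -32.0, 0.0, 0.0, -0.001]
[0.1, -26.0, -12.0, -32.0, 0.0, 0.0, -0.001]
[0.1, -26.0, -12.0, -32.0, 0.0, 0.0, -0.001]
[0.1, -26.9, -12.9, -32.7, 0.0, 0.0, -0.002]
--
[0.1, -40.0, -35.0, -3.0, 0.0, 0.0, 0.0]
[0.1, -41.0, -35.0, -3.0, 0.0, 0.0, 0.0]
[0.1, -40.0, -35.0, -3.0, 0.0, 0.0, 0.0]
[0.1, -41.0, -35.0, -3.0, 0.0, 0.0, 0.0]
[0.1, -40.0, -35.0, -3.0, 0.0, 0.0, 0.0]
[0.1, -41.0, -35.0, -2.0, 0.0, 0.0, 0.0]
[0.1, -40.1, -35.1, -3.0, 0.0, 0.0, 0.0]
--
[0.1, -28.0, -33.0, 30.0, 0.063, 0.031, -0.077]
[0.1, -26.0, -33.0, 32.0, 0.063, 0.031, -0.077]
[0.1, -24.0, -33.0, 33.0, 0.063, 0.032, -0.077]
[0.1, -23.0, -33.0, 34.0, 0.064, 0.031, -0.076]
[0.1, -22.0, -32.0, 35.0, 0.063, 0.032, -0.077]
[0.1, -20.0, -31.0, 37.0, 0.064, 0.031, -0.076]
[0.1, -19.5, -31.1, 38.5, 0.063, 0.032, -0.077]
--
[0.00127829 0.00537193 0.01013066]
```

Request:
arm_command(moves=[0.1, -26, -12, -32, 0, 0, 0, 0.1, -26, -12, -32, 0, 0, 0, 0.1, -26, -12, -32, 0, 0, 0, 0.1, -27, -13, -33, 0, 0, 0, 0.1, -40, -35, -3, 0, 0, 0, 0.1, -41, -35, -3, 0, 0, 0, 0.1, -40, -35, -3, 0, 0, 0, 0.1, -41, -35, -3, 0, 0, 0])

```text
clock: 2.1
tcp_pos: [0.36, 0.3005, 0.3726]
orientation: [0.0, 0.133, 0.991, 0.0]
wrist_force: [0.2, 0.5, -0.1]
finger_gap: 0.0468
grip_force: 0.0
```

Request:
arm_command(moves=[0.1, -40, -35, -3, 0, 0, 0, 0.1, -41, -35, -2, 0, 0, 0, 0.1, -40, -35, -3, 0, 0, 0, 0.1, -28, -33, 30, 0.063, 0.031, -0.077, 0.1, -26, -33, 32, 0.063, 0.031, -0.077, 0.1, -24, -33, 33, 0.063, 0.031, -0.077, 0.1, -23, -33, 34, 0.063, 0.031, -0.077, 0.1, -22, -32, 35, 0.063, 0.031, -0.077])

```text
clock: 3.1
tcp_pos: [0.5392, -0.0279, 0.2283]
orientation: [-0.097, -0.061, 0.983, -0.145]
wrist_force: [0.6, 0.1, -0.0]
finger_gap: 0.0468
grip_force: 0.0
```

```bash
python3 - <<'E'
from plan import *
T=pose(); s=get_state(); print(T.round(3),s["joint_pos"].round(2),s["clock"],s["finger_gap"],s["wrist_force"])
p,d=read_camera("wrist"); cv2.imwrite("pics/w1.png",p); W=cloud("wrist",d,camT("wrist",T)); np.save("wr.npy",W)
rows(T,[bolt("low",42,.075)],0.1)
E
sed -i 's/for names in .*:/for names in (["wr"],["scene","wr"]):/' fit.py; python3 fit.py
```

```text
[[-0.974 -0.149 -0.173  0.539]
 [-0.092  0.95  -0.297 -0.028]
 [ 0.209 -0.273 -0.939  0.228]
 [ 0.     0.     0.     1.   ]] [-0.03  0.4   0.12  1.46 -0.31 -0.13] 3.1 0.04678865873275255 [ 0.62393339  0.09927033 -0.01630683]
[0.1, -21.0, -30.0, 36.0, 0.064, 0.031, -0.077]
[0.1, -20.6, -29.8, 37.6, 0.063, 0.032, -0.078]
--
['wr'] 11165 tilt 27.955690462693774 az 64.9207814675077
C [ 0.5431 -0.173   0.1255] 0.07406365871429443 C2 [ 0.5431 -0.173   0.1255] 0.07351124781380687
671 [0.0456 0.0237] hmax 0.0408 all [43.5 24.5] [38.5 12.6] 10 top [43.2 24.7] [38.1 12.3] 11 531
654 [-0.0398  0.0244] hmax 0.0404 all [-43.   24.8] [13.2 38.4] 31 top [-43.   24.4] [12.6 37.5] 29 394
581 [ 0.0035 -0.0481] hmax 0.0403 all [ -0.1 -49.5] [38.  12.3] 43 top [ -0.3 -49.3] [38.1 12.3] 42 417
['scene', 'wr'] 12024 tilt 28.055160103235895 az 64.66251207665002
C [ 0.5433 -0.1731  0.1254] 0.07438302785158157 C2 [ 0.5432 -0.173   0.1254] 0.07351618625521313
710 [-0.0401  0.0244] hmax 0.0408 all [-42.9  24.8] [13.3 38.7] 31 top [-42.9  24.7] [12.7 38.6] 29 438
719 [0.0454 0.0241] hmax 0.0414 all [43.4 25.3] [38.4 13.8] 10 top [43.2 25.6] [38.1 13.7] 12 569
633 [ 0.0034 -0.0481] hmax 0.0419 all [  0.1 -49.1] [38.2 13.1] 43 top [  0.  -49.1] [38.2 12.7] 42 461
```

```bash
python3 - <<'E'
import json,numpy as np
json.dump({"C":[.5431,-.1733,.1255],"AZ":np.radians(64.9)},open("geo.json","w"))
from plan import *
rows(pose(),[bolt("low",42.5,.070),bolt("low",42.5,.014)],0.1,step=30)
E
```

```text
[0.1, -10.0, -15.0, 18.0, 0.032, 0.013, -0.042]
[0.1, -10.0, -14.0, 18.0, 0.032, 0.013, -0.042]
[0.1, -10.0, -14.0, 18.0, 0.032, 0.014, -0.043]
[0.1, -9.0, -14.2, 18.5, 0.032, 0.013, -0.042]
--
[0.1, 0.0, 0.0, 28.0, 0.0, 0.0, 0.0]
[0.1, 0.0, 0.0, 28.0, 0.0, 0.0, 0.0]
--
```

Request:
arm_command(moves=[0.1, -10, -15, 18, 0.032, 0.013, -0.042, 0.1, -10, -14, 18, 0.032, 0.013, -0.042, 0.1, -10, -14, 18, 0.032, 0.014, -0.043, 0.1, -9, -14, 18.5, 0.032, 0.013, -0.042, 0.1, 0, 0, 0, 0, 0, 0])

```text
clock: 3.78
tcp_pos: [0.5742, -0.0989, 0.1684]
orientation: [-0.132, -0.145, 0.96, -0.199]
wrist_force: [-0.9, -0.6, 0.0]
finger_gap: 0.0472
grip_force: 0.0
```

```bash
python3 - <<'E'
from plan import *
rows(pose(),[bolt("low",42.5,.014)],0.1,step=20)
p,d=read_camera("wrist"); cv2.imwrite("pics/w2.png",p)
E
```

```text
[0.1, 0.0, -1.0, 15.0, 0.001, 0.001, -0.001]
[0.1, -1.0, -1.0, 16.0, 0.001, 0.002, -0.001]
[0.1, 0.0, -1.0, 15.0, 0.001, 0.001, -0.002]
[0.1, -0.6, -0.2, 15.7, 0.001, 0.002, -0.001]
--
```

View pics/w2.png

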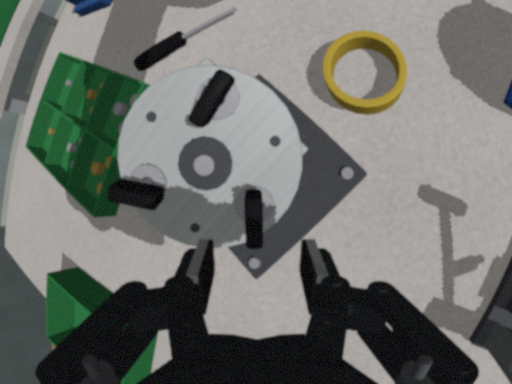

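The wrist view shows the low bolt's bar at (254,218), lying between the open finger tips at (200,262) and (313,262) and in line with the pads. I'll go down and close.

Request:
arm_command(moves=[0.1, 0, -1, 15, 0, 0, 0, 0.1, -1, -1, 16, 0, 0, 0, 0.1, 0, -1, 16, 0, 0, 0, 0.1, -0.5, 0, 15, 0, 0, 0, -1, 0, 0, 0, 0, 0, 0, -1, 0, 0, 0, 0, 0, 0, -1, 0, 0, 0, 0, 0, 0], newtons=30)

```text
clock: 4.7
tcp_pos: [0.5652, -0.1257, 0.1159]
orientation: [-0.13, -0.145, 0.96, -0.198]
wrist_force: [-0.8, 5.6, -0.8]
finger_gap: 0.0112
grip_force: 31.8
```

```bash
python3 - <<'E'
from plan import *
s=get_state(); print(s["ft_torque"],s["wrist_force"])
rows(pose(),[bolt("low",42.5,.014)],0.1,step=20)
E
```

```text
[ 1.08657493  0.00173063 -0.31942925] [-0.83364867  5.637414   -0.75710433]
[0.1, 0.5, -0.8, 2.2, 0.005, 0.009, -0.004]
--
```

Request:
arm_command(moves=[-1, 0, 0, 0, 0, 0, 0.15, -1, 0, 0, 0, 0, 0, 0.15, -1, 0, 0, 0, 0, 0, 0.15, -1, 0, 0, 0, 0, 0, 0.15, -1, 0, 0, 0, 0, 0, 0.12, -1, 0, 0, 0, 0, 0, 0.05, -1, 0, 0, 0, 0, 0, 0], newtons=50)

```text
clock: 5.58
tcp_pos: [0.5651, -0.1262, 0.1162]
orientation: [-0.046, 0.225, 0.945, -0.234]
wrist_force: [-2.0, 4.2, 2.1]
finger_gap: 0.0108
grip_force: 56.5
```

```bash
cat > st.py <<'E'
from plan import *
s=get_state(); T=pose(); print("tq tool",(T[:3,:3].T@s["ft_torque"]).round(2),"F tool",(T[:3,:3].T@s["wrist_force"]).round(1),"gap",s["finger_gap"].__round__(4),"j",s["joint_pos"].round(2),"t",s["clock"])
x=T[:3,0]; print("tool x angle in cover",np.degrees(np.arctan2(x@w,x@u)))
E
python3 st.py
```

```text
tq tool [-0.43  0.71 -0.95] F tool [ 3.6  1.5 -3.3] gap 0.0108 j [-0.13  0.52 -0.01  1.19 -0.46  0.37] t 5.575
tool x angle in cover -1.7133526516062298
```

Request:
arm_command(moves=[-1, 0, 0, 0, 0, 0, 0.05, -1, 0, 0, 0, 0, 0, 0])

```text
clock: 5.82
tcp_pos: [0.5651, -0.1261, 0.1163]
orientation: [-0.041, 0.248, 0.939, -0.235]
wrist_force: [-1.4, 6.0, 4.7]
finger_gap: 0.0109
grip_force: 77.1
```

```bash
python3 st.py
```

```text
tq tool [-0.38  0.8  -1.86] F tool [ 3.9  1.8 -6.4] gap 0.0109 j [-0.13  0.52 -0.01  1.19 -0.46  0.42] t 5.825
tool x angle in cover -4.488106861870127
```

Request:
arm_command(moves=[0.1, 0, 0, 0, 0, 0, 0, 0.1, 0, 0, 0, 0, 0, 0, 0.1, 0, 0, 0, 0, 0, 0, 0.1, 0, 0, -28, 0, 0, 0, 0.1, 0, 0, -30, 0, 0, 0])

```text
clock: 6.45
tcp_pos: [0.5762, -0.1029, 0.1672]
orientation: [-0.041, 0.25, 0.938, -0.235]
wrist_force: [1.0, -0.6, 0.7]
finger_gap: 0.047
grip_force: 0.0
```

```bash
python3 - <<'E'
from plan import *
rows(pose(),[bolt("b",10.5,.067),bolt("b",10.5,.014)],0.1,step=32)
E
python3 st.py
```

```text
[0.1, 12.0, -26.0, 2.0, 0.002, 0.001, -0.089]
[0.1, 15.0, -25.0, 2.0, 0.002, 0.001, -0.089]
[0.1, 16.6, -22.6, 1.9, 0.003, 0.001, -0.089]
--
[0.1, 0.0, 0.0, 27.0, 0.0, 0.0, 0.0]
[0.1, 0.0, 0.0, 26.0, 0.0, 0.0, 0.0]
--
tq tool [-0.43 -0.02  0.02] F tool [-1.2 -0.3 -0.5] gap 0.047 j [-0.09  0.52  0.11  1.33 -0.45  0.47] t 6.45
tool x angle in cover -4.806891081169214
```

Request:
arm_command(moves=[0.1, 12, -26, 2, 0, 0, -0.089, 0.1, 15, -25, 2, 0, 0, -0.089, 0.1, 16.5, -22.5, 2, 0, 0, -0.089, 0.1, 0, 0, 0, 0, 0, 0])

```text
clock: 6.95
tcp_pos: [0.5075, -0.1472, 0.1968]
orientation: [-0.07, 0.124, 0.963, -0.228]
wrist_force: [0.6, 0.3, -0.4]
finger_gap: 0.0468
grip_force: 0.0
```

```bash
python3 - <<'E'
from plan import *
T=pose(); p,d=read_camera("wrist"); np.save("wr.npy",cloud("wrist",d,camT("wrist",T)))
rows(T,[bolt("b",10.5,.014)],0.1,step=18)
E
python3 fit.py | head -6; python3 st.py
```

```text
[0.1, 0.0, 0.0, 18.0, 0.002, 0.002, -0.001]
[0.1, 0.0, 0.0, 18.0, 0.002, 0.002, -0.001]
[0.1, 0.0, 0.7, 17.0, 0.003, 0.002, -0.001]
--
['wr'] 14057 tilt 28.184937801729376 az 65.27989300014163
C [ 0.5432 -0.1725  0.1253] 0.07385540008544922 C2 [ 0.5432 -0.1726  0.1254] 0.0732378588700821
1128 [0.0466 0.0256] hmax 0.0401 all [43.3 24.9] [37.6 11.7] 10 top [43.2 24.8] [37.4 11.7] 9 992
1166 [-0.0395  0.0257] hmax 0.0398 all [-42.8  25.6] [12.9 37.7] 30 top [-42.7  25.4] [12.5 36.7] 29 584
425 [ 0.0148 -0.0482] hmax 0.0397 all [ 12.5 -49.4] [12.6 12.5] 87 top [ 12.3 -49.5] [12.4 12. ] 86 194
['scene', 'wr'] 14814 tilt 28.016844104074874 az 65.1437112288754
tq tool [-0.41 -0.09  0.06] F tool [-1.   0.5 -0.4] gap 0.0472 j [-0.18  0.36 -0.06  1.28 -0.46  0.11] t 7.0
tool x angle in cover 10.345356344000278
```

Request:
arm_command(moves=[0.1, 0, 0, 18, 0, 0, 0, 0.1, 0, 0, 18, 0, 0, 0, 0.1, 0, 0.5, 17, 0, 0, 0, -1, 0, 0, 0, 0, 0, 0, -1, 0, 0, 0, 0, 0, 0, -1, 0, 0, 0, 0, 0, 0], newtons=50)

```text
clock: 7.75
tcp_pos: [0.4987, -0.1685, 0.1491]
orientation: [-0.071, 0.123, 0.963, -0.228]
wrist_force: [-0.3, -3.5, -2.3]
finger_gap: 0.0108
grip_force: 52.2
```

Request:
arm_command(moves=[-1, 0, 0, 0, 0, 0, 0.16, -1, 0, 0, 0, 0, 0, 0.16, -1, 0, 0, 0, 0, 0, 0.16, -1, 0, 0, 0, 0, 0, 0.16, -1, 0, 0, 0, 0, 0, 0.16, -1, 0, 0, 0, 0, 0, 0.16, -1, 0, 0, 0, 0, 0, 0.16, -1, 0, 0, 0, 0, 0, 0.14])

```text
clock: 8.75
tcp_pos: [0.497, -0.1701, 0.1503]
orientation: [0.078, 0.668, 0.704, -0.228]
wrist_force: [-4.6, -7.7, 4.8]
finger_gap: 0.0113
grip_force: 57.7
```

```bash
python3 st.py
```

```text
tq tool [ 0.96 -1.59 -1.1 ] F tool [-8.5 -5.6 -0.1] gap 0.0113 j [-0.22  0.37 -0.17  1.14 -0.48  1.32] t 8.75
tool x angle in cover -61.95043195560328
```

Request:
arm_command(moves=[-1, 0, 0, 0, 0, 0, 0.05, -1, 0, 0, 0, 0, 0, 0])

```text
clock: 9.0
tcp_pos: [0.497, -0.17, 0.1504]
orientation: [0.083, 0.683, 0.69, -0.227]
wrist_force: [-4.5, -9.0, 4.7]
finger_gap: 0.011
grip_force: 76.7
```

```bash
python3 st.py
```

```text
tq tool [ 0.9  -1.8  -1.73] F tool [-9.9 -5.   0.5] gap 0.011 j [-0.22  0.37 -0.17  1.14 -0.48  1.37] t 9.0
tool x angle in cover -64.35975080290609
```

Request:
arm_command(moves=[0.1, 0, 0, 0, 0, 0, 0, 0.1, 0, 0, 0, 0, 0, 0, 0.1, 0, 0, 0, 0, 0, 0, 0.1, 0, 0, -28, 0, 0, 0, 0.1, 0, 0, -30, 0, 0, 0])

```text
clock: 9.62
tcp_pos: [0.5092, -0.1434, 0.2003]
orientation: [0.082, 0.684, 0.689, -0.224]
wrist_force: [-0.1, -0.5, -0.4]
finger_gap: 0.0473
grip_force: 0.0
```

```bash
python3 - <<'E'
from plan import *
rows(pose(),[bolt("a",-60,.067)],0.1,step=32)
E
python3 st.py
```

```text
[0.1, -13.0, 26.0, 2.0, 0.002, -0.002, -0.026]
[0.1, -13.0, 26.0, 2.0, 0.002, -0.002, -0.027]
[0.1, -14.3, 24.7, 1.2, 0.002, -0.001, -0.026]
--
tq tool [-0.22  0.39  0.05] F tool [-0.3 -0.   0.6] gap 0.0473 j [-0.17  0.36 -0.05  1.29 -0.46  1.42] t 9.625
tool x angle in cover -64.52610487463669
```

Request:
arm_command(moves=[0.1, -13, 26, 2, 0, 0, -0.026, 0.1, -13, 26, 2, 0, 0, -0.027, 0.1, -14.5, 24.5, 1, 0, 0, -0.026, 0.1, 0, 0, 0, 0, 0, 0])

```text
clock: 10.12
tcp_pos: [0.5876, -0.1842, 0.1958]
orientation: [0.074, 0.657, 0.715, -0.227]
wrist_force: [-0.9, -0.7, -0.0]
finger_gap: 0.0469
grip_force: 0.0
```

```bash
python3 - <<'E'
from plan import *
T=pose(); p,d=read_camera("wrist"); np.save("wr.npy",cloud("wrist",d,camT("wrist",T)))
rows(T,[bolt("a",-60,.014)],0.1,step=18)
E
python3 fit.py | head -5; python3 st.py
```

```text
[0.1, 0.0, -1.0, 17.0, 0.003, -0.002, 0.0]
[0.1, 0.0, 0.0, 18.0, 0.002, -0.001, -0.001]
[0.1, 0.7, -0.6, 17.3, 0.003, -0.002, 0.0]
--
tq tool [-0.21  0.34 -0.04] F tool [0.9 1.1 0. ] gap 0.0469 j [-0.21  0.51  0.17  1.34 -0.47  1.3 ] t 10.175
tool x angle in cover -60.01852670681465
```

Request:
arm_command(moves=[0.1, 0, -1, 17, 0, 0, 0, 0.1, 0, 0, 18, 0, 0, 0, 0.1, 0.5, -0.5, 17, 0, 0, 0, -1, 0, 0, 0, 0, 0, 0, -1, 0, 0, 0, 0, 0, 0, -1, 0, 0, 0, 0, 0, 0], newtons=50)

```text
clock: 10.92
tcp_pos: [0.5751, -0.2045, 0.1514]
orientation: [0.074, 0.656, 0.716, -0.226]
wrist_force: [-0.7, 1.0, 0.8]
finger_gap: 0.0109
grip_force: 53.1
```

Request:
arm_command(moves=[-1, 0, 0, 0, 0, 0, 0.16, -1, 0, 0, 0, 0, 0, 0.16, -1, 0, 0, 0, 0, 0, 0.16, -1, 0, 0, 0, 0, 0, 0.16, -1, 0, 0, 0, 0, 0, 0.16, -1, 0, 0, 0, 0, 0, 0.16, -1, 0, 0, 0, 0, 0, 0.12, -1, 0, 0, 0, 0, 0, 0])

```text
clock: 11.92
tcp_pos: [0.5749, -0.2044, 0.1514]
orientation: [0.179, 0.931, 0.278, -0.157]
wrist_force: [-0.9, 3.5, 3.6]
finger_gap: 0.0111
grip_force: 56.0
```

```bash
python3 st.py
```

```text
tq tool [ 0.68  0.13 -0.79] F tool [-0.5 -2.4 -4.5] gap 0.0111 j [-0.25  0.51  0.06  1.21 -0.47  2.33] t 11.925
tool x angle in cover -121.68049762839452
```

Request:
arm_command(moves=[-1, 0, 0, 0, 0, 0, 0.06, -1, 0, 0, 0, 0, 0, 0])

```text
clock: 12.18
tcp_pos: [0.5749, -0.2044, 0.1514]
orientation: [0.184, 0.938, 0.251, -0.152]
wrist_force: [0.5, 4.0, 5.3]
finger_gap: 0.0109
grip_force: 81.2
```

```bash
python3 st.py
```

```text
tq tool [ 0.68  0.04 -1.85] F tool [ 0.  -1.6 -6.5] gap 0.0109 j [-0.25  0.51  0.06  1.21 -0.47  2.39] t 12.175
tool x angle in cover -124.98852995358253
```

Request:
arm_command(moves=[0.1, 0, 0, 0, 0, 0, 0, 0.1, 0, 0, 0, 0, 0, 0, 0.1, 0, 0, 0, 0, 0, 0, 0.1, 0, 0, -28, 0, 0, 0, -1, 0, 0, -40, 0, 0, 0, -1, 0, 0, -50, 0, 0, 0, -1, 0, 0, -50, 0, 0, 0, -1, 0, 0, 0, 0, 0, 0])

```text
clock: 13.18
tcp_pos: [0.6094, -0.1334, 0.3034]
orientation: [0.186, 0.939, 0.249, -0.148]
wrist_force: [0.7, -0.2, -1.0]
finger_gap: 0.0003
grip_force: 0.0
```

```bash
python3 - <<'E'
from plan import *
T=pose(); p,d=read_camera("wrist"); cv2.imwrite("pics/w3.png",p); np.save("wr.npy",cloud("wrist",d,camT("wrist",T)))
for n in ["scene","side"]:
    p,d=read_camera(n); cv2.imwrite(f"pics/{n}2.png",p); W=cloud(n,d,camT(n)); np.save(n+".npy",W)
E
sed -i 's/for names in .*:/for names in (["wr"],["scene"],["side"]):/' fit.py; python3 fit.py;python3 st.py
```

```text
['wr'] 9433 tilt 28.017756451093994 az 64.66806302130054
C [ 0.544  -0.1726  0.1252] 0.073979452252388 C2 [ 0.5438 -0.1726  0.1252] 0.07332687930047324
563 [0.0406 0.0242] hmax 0.0407 all [42.9 25. ] [12.6 38.3] 30 top [42.7 25.4] [12.4 37.5] 30 364
444 [-0.0441  0.0236] hmax 0.0407 all [-43.   25.3] [37.7 12. ] 60 top [-42.9  25.3] [37.5 11.9] 60 407
454 [-0.0024 -0.0492] hmax 0.0404 all [ -0.6 -49.3] [12.6 37.6] 89 top [ -0.4 -49.4] [12.4 37.2] 89 406
['scene'] 845 tilt 28.442166184642712 az 64.88374632454413
C [ 0.5423 -0.1741  0.1254] 0.07377733290195465 C2 [ 0.543  -0.1733  0.1248] 0.07223193898747725
49 [-0.0445  0.0254] hmax 0.0423 all [-43.9  26.1] [36.2 11. ] 59 top [-43.8  25.4] [35.  10.1] 62 44
49 [-0.0018 -0.0487] hmax 0.0414 all [ -0.7 -48.7] [11.5 37.1] 88 top [ -0.3 -48.7] [11.5 36.4] 88 43
6 [0.0462 0.0116] hmax 0.0347 all [45.8 12. ] [1.6 7.6] 38 top [47.4 10.3] [3.2 0. ] 151 2
['side'] 593 tilt 27.363615695730974 az 64.96327687776785
C [ 0.5431 -0.1759  0.1267] 0.07453201711177826 C2 [ 0.5431 -0.1758  0.1266] 0.07279662446045056
82 [-0.043   0.0285] hmax 0.0393 all [-44.   24.2] [38.3 11.5] 55 top [-43.4  24.3] [36.3 10.6] 59 31
87 [-0.0004 -0.0487] hmax 0.0391 all [  0.5 -49.8] [38.  12.4] 1 top [ -0.1 -50.4] [35.2 10.1] 8 27
65 [0.0425 0.029 ] hmax 0.0396 all [43.6 24.5] [12.2 36.6] 33 top [44.5 23.5] [10.6 34.6] 29 28
tq tool [ 0.24  0.31 -0.01] F tool [ 0.1 -0.2  1.4] gap 0.0001 j [-0.13  0.55  0.48  1.65 -0.46  2.53] t 13.325
tool x angle in cover -125.2969689079173
```

View pics/w3.png

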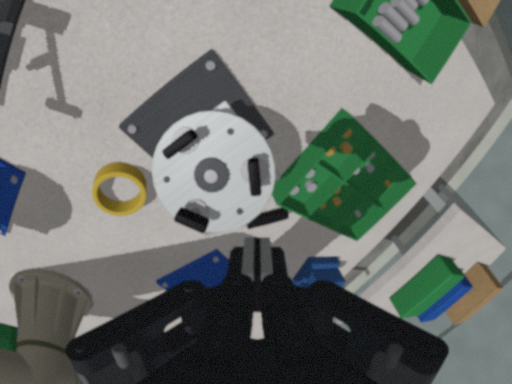

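All three bars now lie along the rim: low at 179°, a at 60° and b at 120° in the cover frame, where 180/60/120 is the end stop. Next I'll measure the stamp.

```bash
python3 - <<'E'
from h import *
for n in ["scene","side"]:
    W=np.load(n+".npy"); P=W.reshape(-1,3); P=P[np.isfinite(P).all(1)]
    P=P[(P[:,0]>.4)&(P[:,0]<.68)&(P[:,1]>.08)&(P[:,1]<.26)]
    for lo,hi in ((.158,.19),(.125,.155),(.085,.11),(.004,.02)):
        q=P[(P[:,2]>lo)&(P[:,2]<hi)]
        if len(q)>4: print(n,lo,len(q),q.mean(0).round(4),cv2.minAreaRect((q[:,:2]*1000).astype(np.float32)))
    q=P[(P[:,2]>.16)&(P[:,0]>.42)]; print(q[::max(1,len(q)//12)].round(3).tolist())
E
```

```text
scene 0.158 128 [0.5024 0.1684 0.1739] ((507.2851257324219, 168.13308715820312), (49.26094055175781, 37.84730529785156), 88.52344512939453)
scene 0.125 66 [0.549  0.1665 0.1399] ((545.7017211914062, 166.3050079345703), (10.763433456420898, 53.619285583496094), 88.40924835205078)
scene 0.085 168 [0.6118 0.1645 0.1007] ((594.202880859375, 173.30987548828125), (49.56659698486328, 84.50276947021484), 63.12979507446289)
scene 0.004 976 [0.5612 0.1985 0.0134] ((539.900390625, 170.78854370117188), (277.732666015625, 177.88307189941406), 0.8282063007354736)
[[0.422, 0.082, 0.711], [0.442, 0.081, 0.709], [0.437, 0.082, 0.701], [0.429, 0.083, 0.691], [0.446, 0.081, 0.691], [0.433, 0.083, 0.678], [0.423, 0.084, 0.666], [0.497, 0.146, 0.182], [0.495, 0.165, 0.18], [0.498, 0.176, 0.182], [0.498, 0.188, 0.181], [0.502, 0.191, 0.179]]
side 0.158 68 [0.5007 0.1627 0.1736] ((506.4209289550781, 165.10174560546875), (49.52711486816406, 34.15532302856445), 88.08480072021484)
side 0.125 34 [0.5458 0.1632 0.1407] ((543.953369140625, 164.74899291992188), (14.336712837219238, 55.94424057006836), 86.73224639892578)
side 0.085 116 [0.5989 0.1595 0.1   ] ((582.73974609375, 165.02931213378906), (50.28997802734375, 89.35335540771484), 85.26481628417969)
side 0.004 545 [0.5419 0.1781 0.0126] ((537.68310546875, 174.44688415527344), (175.82742309570312, 277.55523681640625), 88.17383575439453)
[[0.494, 0.19, 0.179], [0.497, 0.186, 0.177], [0.496, 0.178, 0.179], [0.499, 0.174, 0.177], [0.498, 0.164, 0.18], [0.497, 0.157, 0.181], [0.494, 0.16, 0.175], [0.513, 0.167, 0.167], [0.5, 0.15, 0.178], [0.519, 0.163, 0.165], [0.499, 0.144, 0.178], [0.492, 0.145, 0.174], [0.492, 0.144, 0.17], [0.498, 0.142, 0.166]]
```

```bash
python3 - <<'E'
import cv2
p=cv2.imread("pics/scene2.png")[190:320,250:400]; cv2.imwrite("pics/s3.png",cv2.resize(p,(690,598),interpolation=cv2.INTER_CUBIC))
E
```

```text
(no output)
```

View pics/s3.png

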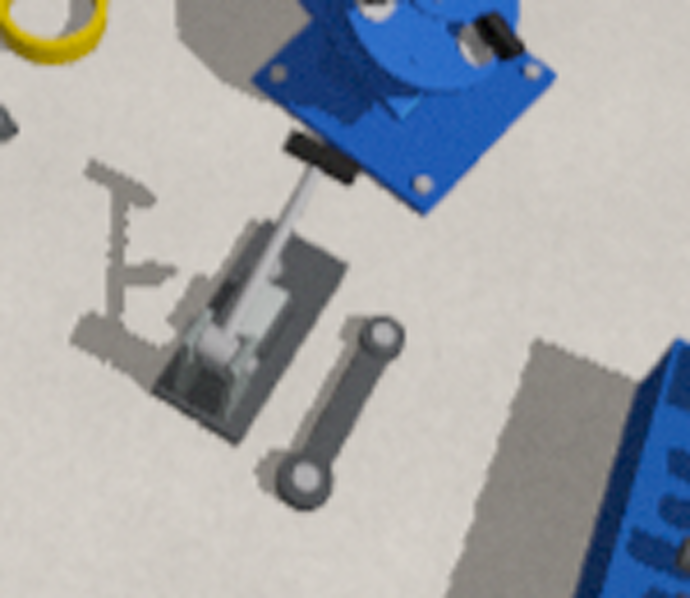

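```bash
python3 - <<'E'
from plan import *
print(np.round(camera_info("wrist")["tool_from_camera"],3))
P=np.vstack([np.load(k+".npy").reshape(-1,3) for k in("scene","side")]); P=P[np.isfinite(P).all(1)]
q=P[(P[:,0]>.25)&(P[:,0]<.48)&(P[:,1]>.05)&(P[:,1]<.3)&(P[:,2]<.22)]
for lo in (.02,.06,.1,.13,.16): 
    k=q[(q[:,2]>lo)]; print(lo,len(k),k.max(0).round(3), k[k[:,0]>k[:,0].max()-.01].mean(0).round(3))
rows(pose(),[down([.58,.0,.33],90),down([.50,.166,.24],90)],-1)
E
```

```text
[[-0.    -0.948 -0.319  0.083]
 [ 1.    -0.    -0.     0.001]
 [ 0.    -0.319  0.948 -0.143]
 [ 0.     0.     0.     1.   ]]
0.02 2845 [0.379 0.243 0.178] [0.373 0.161 0.114]
0.06 2557 [0.379 0.243 0.178] [0.373 0.16  0.117]
0.1 2308 [0.379 0.243 0.178] [0.373 0.16  0.118]
0.13 1156 [0.374 0.242 0.178] [0.369 0.137 0.132]
0.16 184 [0.362 0.182 0.178] [0.357 0.143 0.169]
[-1, 3.0, -16.0, -11.0, 0.007, 0.072, -0.147]
[-1, 6.0, -16.0, -11.0, 0.007, 0.072, -0.148]
[-1, 9.0, -15.0, -10.0, 0.007, 0.072, -0.147]
[-1, 12.0, -13.0, -9.0, 0.007, 0.071, -0.148]
[-1, 15.0, -11.0, -9.0, 0.007, 0.072, -0.147]
[-1, 16.0, -9.0, -7.0, 0.007, 0.071, -0.148]
[-1, 18.4, -6.8, -6.2, 0.006, 0.072, -0.147]
--
[-1, 41.0, -20.0, 23.0, 0.0, 0.0, 0.0]
[-1, 42.0, -20.0, 22.0, 0.0, 0.0, 0.0]
[-1, 41.0, -20.0, 23.0, 0.0, 0.0, 0.0]
[-1, 41.9, -20.0, 22.0, 0.0, 0.0, 0.0]
--
```

Request:
arm_command(moves=[-1, 3, -16, -11, 0.007, 0.072, -0.147, -1, 6, -16, -11, 0.007, 0.072, -0.148, -1, 9, -15, -10, 0.007, 0.072, -0.147, -1, 12, -13, -9, 0.007, 0.071, -0.148, -1, 15, -11, -9, 0.007, 0.072, -0.147, -1, 16, -9, -7, 0.007, 0.071, -0.148, -1, 18, -7, -6, 0.006, 0.072, -0.147, -1, 0, 0, 0, 0, 0, 0])

```text
clock: 14.32
tcp_pos: [0.579, -0.001, 0.3298]
orientation: [0.0, 0.708, 0.706, -0.0]
wrist_force: [-0.5, -0.0, -0.0]
finger_gap: 0.0001
grip_force: 0.0
```

Request:
arm_command(moves=[-1, 41, -20, 23, 0, 0, 0, -1, 42, -20, 22, 0, 0, 0, -1, 41, -20, 23, 0, 0, 0, -1, 42, -20, 22, 0, 0, 0, -1, 0, 0, 0, 0, 0, 0])

```text
clock: 14.95
tcp_pos: [0.4969, 0.1671, 0.2378]
orientation: [-0.001, 0.707, 0.707, -0.002]
wrist_force: [-0.1, -0.2, 0.0]
finger_gap: -0.0002
grip_force: 0.0
```

```bash
python3 - <<'E'
from plan import *
a=lambda t: np.radians(34)-t
def G(t,off): 
    p=np.array([.614-.140*np.cos(a(t)),.167,.092+.140*np.sin(a(t))+.009+off]); return down(p,90)
print(pose().round(3), G(0,0)[:3,3],G(.7,0)[:3,3])
rows(pose(),[G(0,.008)]+[G(t,-.001) for t in np.linspace(.1,.7,7)]+[G(.74,-.002)],-1,step=25)
E
```

```text
[[-0.001  1.    -0.004  0.497]
 [ 1.     0.001 -0.002  0.167]
 [-0.002 -0.004 -1.     0.238]
 [ 0.     0.     0.     1.   ]] [0.49793474 0.167      0.17928701] [0.47479452 0.167      0.08610591]
[-1, 0.0, 0.0, 17.0, -0.001, 0.001, 0.0]
[-1, 0.0, 1.0, 17.0, -0.001, 0.0, 0.001]
[-1, 0.0, 0.2, 16.5, -0.002, 0.001, 0.0]
--
[-1, 0.0, -7.3, 21.0, 0.0, 0.0, 0.0]
--
[-1, 0.0, -6.0, 12.7, 0.0, 0.0, 0.0]
--
[-1, 0.0, -4.7, 13.1, 0.0, 0.0, 0.0]
--
[-1, 0.0, -3.4, 13.6, 0.0, 0.0, 0.0]
--
[-1, 0.0, -2.0, 13.9, 0.0, 0.0, 0.0]
--
[-1, 0.0, -0.6, 13.9, 0.0, 0.0, 0.0]
--
[-1, 0.0, 0.8, 14.0, 0.0, 0.0, 0.0]
--
[-1, 0.0, 0.7, 6.6, 0.0, 0.0, 0.0]
--
```

Request:
arm_command(moves=[-1, 0, 0, 17, 0, 0, 0, -1, 0, 1, 17, 0, 0, 0, -1, 0, 0, 16.5, 0, 0, 0, -1, 0, -7, 21, 0, 0, 0, -1, 0, -6, 12.5, 0, 0, 0, -1, 0, -5, 13, 0, 0, 0, -1, 0, -3.5, 13.5, 0, 0, 0])

```text
clock: 15.82
tcp_pos: [0.4795, 0.1654, 0.1299]
orientation: [0.001, 0.707, 0.707, 0.001]
wrist_force: [-1.4, -0.2, 3.8]
finger_gap: -0.0001
grip_force: 1.9
```

Request:
arm_command(moves=[-1, 0, -2, 14, 0, 0, 0, -1, 0, -0.5, 14, 0, 0, 0, -1, 0, 0.5, 12, 0, 0, 0, -1, 0, 0, 0, 0, 0, 0])

```text
clock: 16.32
tcp_pos: [0.4775, 0.1659, 0.0892]
orientation: [0.0, 0.707, 0.707, 0.0]
wrist_force: [-3.4, -0.1, 4.0]
finger_gap: 0.0002
grip_force: 1.7
```

Contact held at about 4 N. I'll press on in small steps until the force shows the stop.

Request:
arm_command(moves=[-1, 0, 0, 2, 0, 0, 0, -1, 0, 0, 2, 0, 0, 0, -1, 0, 0, 0, 0, 0, 0])

```text
clock: 16.7
tcp_pos: [0.478, 0.1659, 0.0869]
orientation: [0.001, 0.707, 0.707, 0.001]
wrist_force: [-3.0, 0.3, 5.7]
finger_gap: -0.0004
grip_force: 3.2
```

Request:
arm_command(moves=[-1, 0, 0, 1.5, 0, 0, 0, -1, 0, 0, 0, 0, 0, 0])

```text
clock: 16.95
tcp_pos: [0.478, 0.1659, 0.0867]
orientation: [0.001, 0.707, 0.707, 0.001]
wrist_force: [-6.7, -1.0, 16.1]
finger_gap: -0.0004
grip_force: 8.1
```

Request:
arm_command(moves=[-1, 0, 0, 1, 0, 0, 0, -1, 0, 0, 0, 0, 0, 0])

```text
clock: 17.2
tcp_pos: [0.4781, 0.166, 0.0866]
orientation: [0.001, 0.707, 0.707, 0.001]
wrist_force: [-8.3, -1.9, 23.0]
finger_gap: -0.0003
grip_force: 11.4
```

Request:
arm_command(moves=[-1, 0, 0, -10, 0, 0, 0, -1, 0, 0, -14, 0, 0, 0, -1, 0, 2, -14, 0, 0, 0, -1, 0, 3.5, -14, 0, 0, 0, -1, 0, 5, -14, 0, 0, 0, -1, 0, 6, -14, 0, 0, 0, -1, 0, 7, -16, 0, 0, 0, -1, 0, 0, -30, 0, 0, 0])

```text
clock: 18.2
tcp_pos: [0.5003, 0.1657, 0.2093]
orientation: [-0.001, 0.707, 0.707, -0.001]
wrist_force: [0.8, -1.4, 0.3]
finger_gap: 0.0004
grip_force: 0.0
```

Request:
arm_command(moves=[-1, 0, 0, -40, 0, 0, 0, -1, -40, 0, -40, 0, 0, 0, -1, -40, 0, -20, 0, 0, 0, -1, 0, 0, 0, 0, 0, 0, -1, 0, 0, 0, 0, 0, 0])

```text
clock: 18.82
tcp_pos: [0.5005, 0.086, 0.3092]
orientation: [-0.0, 0.707, 0.707, 0.0]
wrist_force: [-0.1, -0.3, -0.1]
finger_gap: -0.0001
grip_force: 0.0
```

```bash
python3 - <<'E'
from h import *
for n in ["scene","side"]:
    p,d=read_camera(n); cv2.imwrite(f"pics/{n}3.png",p); W=cloud(n,d,camT(n)); np.save(n+".npy",W)
    P=W.reshape(-1,3); P=P[np.isfinite(P).all(1)]; P=P[(P[:,0]>.45)&(P[:,0]<.68)&(P[:,1]>.12)&(P[:,1]<.22)&(P[:,2]<.2)]
    q=P[P[:,2]>.158]; print(n,len(q),q.mean(0) if len(q) else None)
E
sed -i 's/for names in .*:/for names in (["side"],["scene"]):/' fit.py; python3 fit.py; python3 st.py
python3 -c "
import cv2
cv2.imwrite('pics/s4.png',cv2.resize(cv2.imread('pics/side3.png')[110:350,110:430],(800,600),interpolation=cv2.INTER_CUBIC))"
```

```text
scene 130 [0.50300056 0.16838558 0.17400679]
side 70 [0.50129632 0.1626833  0.17321511]
['side'] 600 tilt 27.503680736072727 az 64.59249770032037
C [ 0.5439 -0.1763  0.1267] 0.07523901760578156 C2 [ 0.5433 -0.1761  0.1267] 0.07296115511473411
80 [-0.0425  0.0282] hmax 0.0398 all [-43.5  24. ] [39.6 12.4] 55 top [-42.7  22.9] [38.  11.5] 63 30
87 [ 0.0007 -0.0488] hmax 0.0393 all [  1.  -49.9] [38.1 12.2] 5 top [  0.1 -51.6] [10.8 37.2] 85 27
66 [0.0428 0.0292] hmax 0.0401 all [44.2 23.9] [11.7 40.7] 28 top [44.7 22.5] [11.2 37.8] 27 26
['scene'] 1034 tilt 28.025646417293487 az 63.962744693137594
C [ 0.5428 -0.1743  0.1252] 0.07366302609443665 C2 [ 0.5429 -0.1744  0.1252] 0.07292424047433141
57 [0.0419 0.0252] hmax 0.0418 all [43.3 25.5] [12.7 36.6] 29 top [44.1 25.4] [11.3 35.7] 29 39
49 [-0.0005 -0.0502] hmax 0.0441 all [  0.7 -49.9] [11.5 37. ] 90 top [  1.1 -50.1] [11.5 36.2] 89 41
50 [-0.0441  0.0232] hmax 0.0432 all [-43.8  23.6] [35.7 11.3] 61 top [-43.4  23.5] [35.8 10. ] 62 46
tq tool [-0.01 -0.    0.05] F tool [ 0.3 -0.5  0.3] gap -0.0001 j [0.01 0.17 0.05 1.45 0.   1.58] t 18.925
tool x angle in cover -61.98894056488041
```

View pics/s4.png

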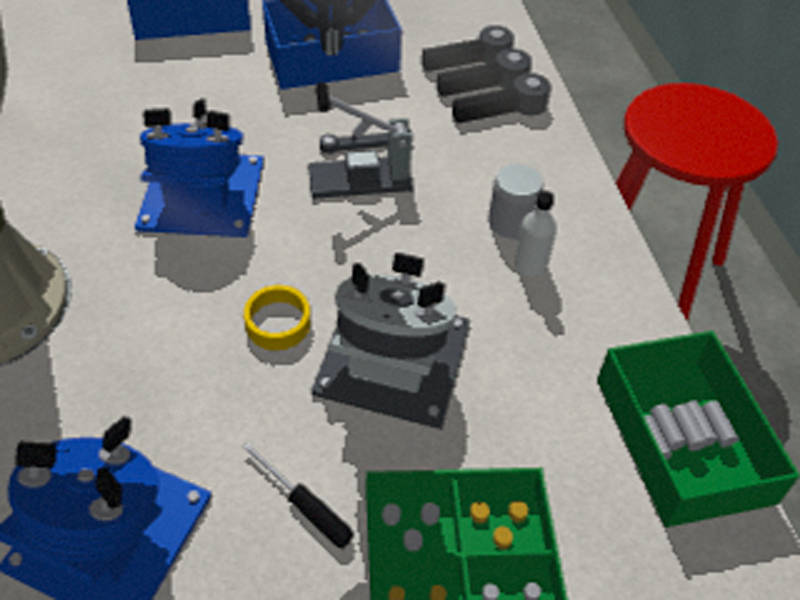

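The side view shows the lever back up at crop (322,95). The steel jig's three bars at (408,264), (361,278) and (431,293) lie along the rim, the bystanders haven't moved, and the gripper is clear.

```bash
python3 -c "
from workcell import *
print(hand_in())"
```

```text
the job is handed in; nothing more can be done
None
```

I turned all three cover bolts clockwise to their end stops, then pushed the stamp lever to its stop and let it spring back up. The job was handed in at about 19 s of the 64 s allowed, and the hand-in call returned no verdict.

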